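# Prop the drying cabinet ajar with its stay

### The arm

A 7-joint arm with a two-finger parallel gripper is mounted at the origin on a cart in front of the work surface, level with it; the furniture and walls round the work are solid. World frame = base frame: x ahead of the robot, y to its left, z up, the work surface at z = 0. Lengths are in m, angles in rad, forces in N, time in s.
With the tool pointing down it reaches from about 0.425 to 0.825 m from the base axis. Payload 3.6 kg.
Tool frame: the origin (TCP) lies midway between the tips of the shut fingers; the grasp point (between the pads) lies 19 mm behind it; z points along the fingers, y is the direction in which the jaws open and shut (so a half turn about z gives the same grasp; the last joint's range is limited). The gripper opens to 93 mm and grips with 3 to 60 N. Pads are 15 mm wide; open, the fingers measure 128 mm over their backs; the gripper's body (75 mm by 188 mm) begins 65 mm behind the grasp point.
Start: joints at [1.131, 0.615, -0.013, 1.423, 0.008, 1.103, -0.04], TCP at [0.261, -0.595, 0.219] pointing down, gripper open.
Joint ranges: [-3.12, 3.12], [-0.3, 2.06], [-1.34, 1.32], [0.26, 2.42], [-1.36, 4.5], [0.01, 1.98], [-2.84, 2.84]. Speed limits (rad/s): [2.79, 2.79, 3.14, 3.14, 3.14, 3.14, 3.14].

### API

Orientations are given as a rotation vector (axis times angle).
In Python, from rig import * gives the robot as it stands. The module is installed in compiled form; this text tells all that it offers.
- The arm moves only by the tool apply_moves, never from a script. Its argument "moves" is a list of rows, each a list of 2 entries, a list of its own where there are three numbers: the shift along the tool's x, y, z in mm, then the turn, a rotation vector about the tool's x, y, z in rad. In form: [[[dx, dy, dz], [rx, ry, rz]], ...]. A call has 1 to 5 rows; each row is the pose to reach, as a shift and turn from the pose commanded when the call began, along the tool's axes at that moment; what a row does not reach only later rows make up. A row lasts 1/10 s, in which the tool goes at most 50 mm and 8.59 degrees, less where a joint would pass 70% of its speed; a pose out of reach is approached as far as the arm can. A call with a gripper value outside its range is refused whole. "gripper" is the opening in per cent of the stroke, from 0 (shut) to 100 (fully open), set as the call begins (left out, the last holds). The fingers move at their own pace and stop on an object; "force" is the grip in N (left out, the last holds). Time passes only in rows, so rows that repeat a pose let the fingers close. It gives the time, the measured TCP pose, the force and the opening at its end, in the units of the state.
- observe(): the state, without advancing time (a new reading comes with each control period).
- get_image(name): name is "side" or "top" or "wrist"; returns the picture (480x640x3 uint8, red, green, blue); there is no depth.
- calibration(name): a dict with "fx", "fy", "cx", "cy" (pixels), "R" (3x3) and "t" (3): a world point X has camera coordinates R X + t. Camera axes: x right, y down, z forward; pixel columns grow to the right and rows downward; lengths in m; the calibration is good to about 2 mm. A picture is of the moment at which its call begins: read the wrist's pose just before it. calibration takes no time and is no camera call; for the wrist camera it gives the pose at the moment of the call.
- hand_in(): hands the job in, once; it reports no verdict.
The state is a dict: "clock": time; "joints": joint angles; "qvel": joint speeds; "effort": joint torques, N m; "eef_pos": TCP position; "ee_rot": TCP orientation; "wrist_force": force on the tool from outside, world axes, zero at the start; "moment": the same for the moment, N m; "opening": opening from 0.0 (shut) to 1.0 (fully open).
Only numpy, scipy, OpenCV 4.12 (cv2) and the standard library are available. Lean on these libraries where they do the work, as an engineer would, in place of code of your own. Each camera call takes 0.05 s, during which the arm holds its last target. There are 200 camera calls.

### The job

The small drying cabinet has to air: lift its stay bar by the black knob, use it to push the spring-closed door ajar, and press the middle one of its three holes fully down over the steel peg on the cabinet's top, so that the stay alone holds the door at that width. The peg has been clamped anywhere along its slot, so feel for it gently with the bar instead of forcing it, and leave the things around it where they stand.

Things in the scene. Friction and masses are not known exactly. Their poses are not given: they have to be found in the camera images.
- cabinet: White metal box with louvred sides, 180 mm deep (its x) by 200 mm wide (its y) by 110 mm high, fixed to the worktop. Origin: centre of its underside; x points from the front (door) to the back, y to its left as seen from the front, z up. The flat top is at z = 110 mm.
- door (a joint): Opening angle (rad) of the framed clear door, 192 mm wide, on the cabinet's front: 0 shut, grows as it swings outwards about the upright hinge at its left. A spring always pulls it shut (0.18 N m when shut, 0.35 N m at 0.5 rad). With the middle hole on the peg it stands at 0.29 to 0.55 rad, depending on where the peg is clamped.
- door_hinge (a point): The door's upright hinge axis at the height of the cabinet's top; at (-96, 100, 110) mm in the cabinet's frame.
- peg_bracket: Slotted steel foot, 44 x 20 x 4 mm, fixed on the cabinet's top; axes as the cabinet's. Origin: middle of the slot, on the cabinet's top, at (-58, 5, 110) mm in its frame. Carries an upright steel peg, 8 mm in diameter, flat tip 21 mm above the origin, clamped firmly anywhere from -11 to +11 mm along the bracket's x (y = 0); its true place is not in the readings.
- stay: Flat steel bar, 190 x 22 x 6 mm, with three round holes 11 mm wide at x = 70, 100, 130 mm. Origin: on its underside at the pivot; x along the bar to the knob, z up. It lifts from level up to 0.9 rad, not below level; the lift is stiff (1 N at the knob) and it stays where left. Level, its underside is 10 mm above the cabinet's top. At the start: level, right of the peg, door shut.
- stay_pivot (a point): The pivot: the stay's origin, on the door's top edge, 140 mm along the door from the hinge axis and 120 mm above the worktop. Here the bar also swivels freely about the vertical. A bar lying on the peg's tip is 11 mm above level there; fully seated it is level with the peg standing up through the hole.
- stay_hole2 (a point): Centre of the middle hole (100 mm from the pivot), on the bar's underside.
- stay_knob (a point): Centre of the upright black plastic knob to grip, 18 mm in diameter and 30 mm high, 165 mm from the pivot; 27 mm above the bar's underside (knob from 12 to 42 mm above it, on a 10 mm neck). It is rigid with the bar and tilts with it as the bar is lifted.
- beaker: Glass beaker, 70 mm wide, 86 mm high; a loose bystander, to be left where it stands. Origin: centre of its underside.
- grease_tin: Low round tin with a blue lid, 64 mm wide, 33 mm high; a loose bystander, to be left where it stands. Origin: centre of its underside.
- sample_jar: Screw-cap jar, 54 mm wide, 80 mm high; a loose bystander, to be left where it stands. Origin: centre of its underside.
- ring_nut: Steel ring nut, 68 mm wide, 34 mm high; a loose bystander, to be left where it stands. Origin: centre of its underside.

How it is judged:
By the outcome, as a careful person would: the job done as asked, in the order asked, and still so for the second after the job is handed in, with the robot touching nothing.
It also fails if it takes over 51 s, if anything falls off the work surface, if the arm or the gripper's body presses on something with over 40 N, if the wrist force passes 120 N, or if a joint passes its speed limit or range.

## Working session

There is one attempt and no reset: what is moved stays moved. The work goes in short steps, Python scripts to look and compute and a tool call to move; the robot and the scene stay as the last step left them, time stands still between calls to the robot, and variables do not carry over. Pictures are saved under pics/ and viewed, on a budget of 10 in all, crops included, one or two more only if the job needs it, and the job is handed in when it is done.

Besides the shell and the picture viewer there is one more tool, called as name([rows], argument=value, ...), one row to a line, values as JSON. apply_moves: Moves the arm, as the interface text tells. Its arguments: {"type":"object","properties":{"moves":{"type":"array","items":{"type":"array"}},"gripper":{"type":"number"},"force":{"type":"number"}},"required":["moves"]}

```bash
mkdir -p pics; python3 - <<'E'
from rig import *
import cv2,numpy as np
print(observe())
for n in("side","top"):
    cv2.imwrite(f"pics/{n}0.png",get_image(n)[:,:,::-1]); c=calibration(n); print(n,c, -c["R"].T@c["t"])
E
```

```text
{'clock': 0.0, 'joints': array([ 1.13149845,  0.61593863, -0.01256855,  1.42488514,  0.00817895,
        1.1034141 , -0.0403698 ]), 'qvel': array([ 1.34239226e-03,  2.40717403e-04, -1.11616085e-03,  1.46732569e-04,
        5.63799167e-04,  1.08418933e-03, -9.46254064e-06]), 'effort': array([ 1.10561614e-04, -4.58936942e+01,  2.09123357e-01, -1.65748036e+01,
       -6.10475382e-02,  2.04261305e-02,  2.21175683e-04]), 'eef_pos': array([ 0.26040767, -0.59468998,  0.21747332]), 'ee_rot': array([-3.07242786e+00, -6.43456469e-01,  1.04230868e-03]), 'wrist_force': array([-0.34472858,  0.17250248,  0.67936554]), 'moment': array([ 0.02760566, -0.01856999, -0.02736804]), 'opening': 1.0008157733965823}
side {'fx': 575.3185268869402, 'fy': 575.3185268869402, 'cx': 318.8280280281268, 'cy': 244.15674567162228, 'R': array([[ 0.98627669,  0.16496489, -0.00669915],
       [ 0.14088076, -0.86205512, -0.48684041],
       [-0.08608661,  0.47921557, -0.87346525]]), 't': array([-0.524217  , -0.18092846,  1.45435783])} [ 0.66771309 -0.76644382  1.17873592]
top {'fx': 534.6298231019075, 'fy': 534.6298231019075, 'cx': 317.6351364024307, 'cy': 237.8460287938684, 'R': array([[-0.01086063, -0.99993865,  0.00217719],
       [-0.99444916,  0.01057307, -0.10468562],
       [ 0.10465618, -0.00330206, -0.99450298]]), 't': array([-0.13820897,  0.55448221,  1.22695912])} [ 0.42149447 -0.14001159  1.27856172]
```

View pics/side0.png

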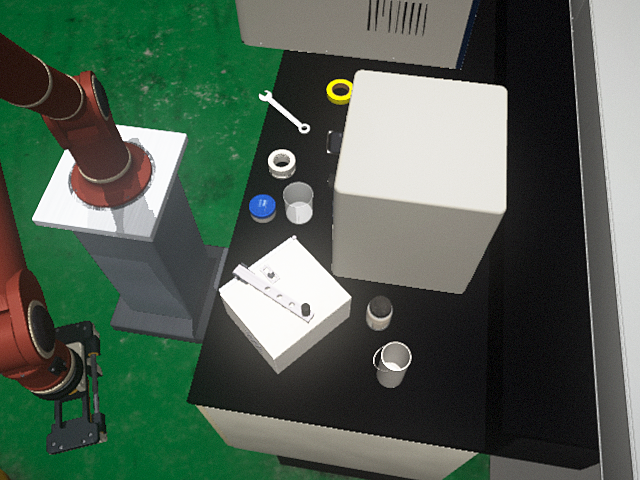

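View pics/top0.png

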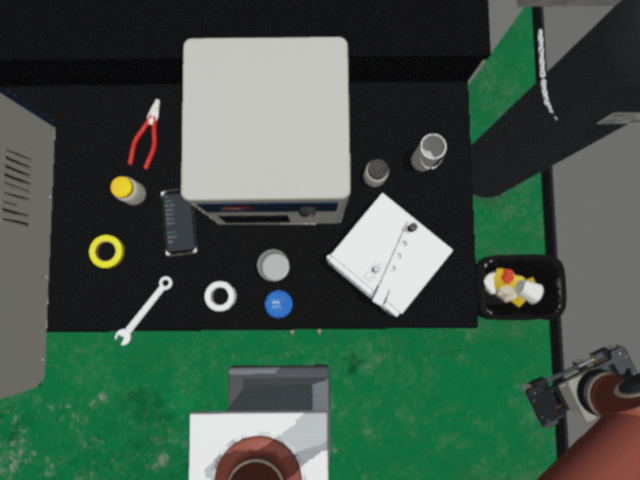

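Both views show the cabinet turned about 40°: in the top view its top spans roughly (327–452, 195–315), with the knob near (412,227) and the peg near (376,267). I'll enlarge those areas next.

```bash
python3 - <<'E'
import cv2,numpy as np
a=cv2.imread("pics/top0.png")[185:325,315:465]; b=cv2.imread("pics/side0.png")[225:375,210:360]
a=cv2.resize(a,None,fx=4,fy=4,interpolation=cv2.INTER_CUBIC);b=cv2.resize(b,None,fx=4,fy=4,interpolation=cv2.INTER_CUBIC)
cv2.imwrite("pics/ct.png",a);cv2.imwrite("pics/cs.png",b)
E
```

```text
(no output)
```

View pics/ct.png

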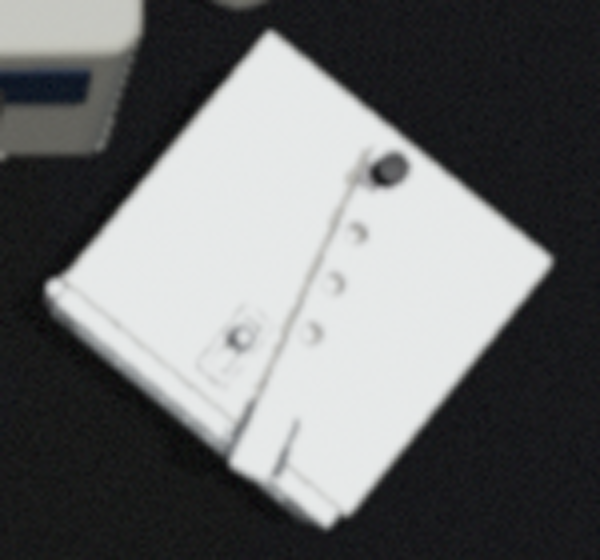

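View pics/cs.png

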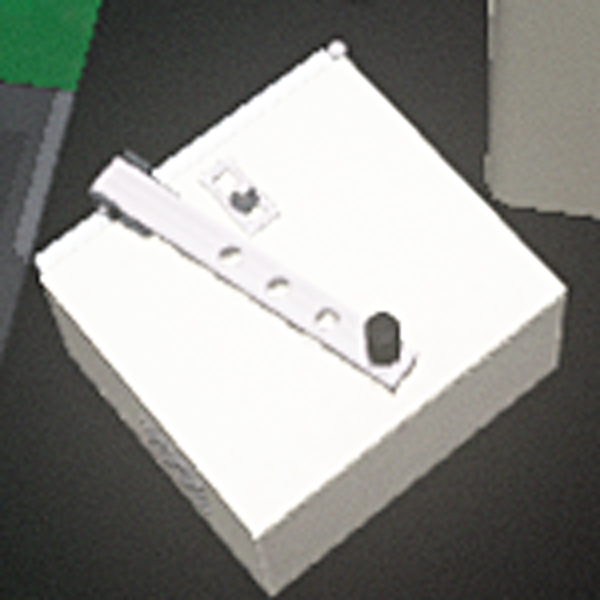

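Top crop: cabinet corners at (270,30), (553,262) and (348,515), hinge at (52,290), holes at (313,333), (336,284) and (358,233), knob top at (392,166), peg near (242,336). Side crop: hinge (337,48), corners (567,290) and (255,538), knob top (382,320), peg near (243,197).

```bash
cat > h.py <<'E'
from rig import *
import numpy as np
from scipy.optimize import least_squares
from scipy.spatial.transform import Rotation as Ro
def proj(c,X):
    p=c["R"]@X+c["t"]; return np.array([c["fx"]*p[0]/p[2]+c["cx"],c["fy"]*p[1]/p[2]+c["cy"]])
def cab(p,X):
    c,s=np.cos(p[2]),np.sin(p[2]); X=np.asarray(X,float)
    return np.array([p[0]+c*X[0]-s*X[1],p[1]+s*X[0]+c*X[1],X[2]])
E
python3 - <<'E'
from h import *
ct,cs=calibration("top"),calibration("side")
T=lambda u,v:(ct,np.array([u/4+315-.4,v/4+185-.4])); S=lambda u,v:(cs,np.array([u/4+210-.4,v/4+225-.4]))
BL,BR,FR=(.09,.1,.11),(.09,-.1,.11),(-.09,-.1,.11)
obs=[(BL,*T(270,30)),(BR,*T(553,262)),(FR,*T(348,515)),((-.096,.1,.112),*T(54,290)),(BL,*S(567,290)),(BR,*S(255,538)),((-.096,.1,.112),*S(337,50))]
piv=np.array([-.096,-.04])
def bar(a,r,z): return (piv[0]+r*np.cos(a),piv[1]+r*np.sin(a),z)
hob=[(r,z,*T(*q)) for r,z,q in[(.07,.126,(313,333)),(.1,.126,(336,284)),(.13,.126,(358,233)),(.165,.162,(392,166))]]+[(r,z,*S(*q)) for r,z,q in[(.07,.126,(230,253)),(.1,.126,(278,286)),(.13,.126,(327,318)),(.165,.162,(382,320))]]
def f(p):
    r=[proj(c,cab(p,X))-u for X,c,u in obs]+[proj(c,cab(p,bar(p[3],R,z)))-u for R,z,c,u in hob]
    r+=[proj(ct,cab(p,(-.058+p[4],.005,.131)))-T(244,336)[1],proj(cs,cab(p,(-.058+p[5],.005,.131)))-S(241,190)[1]]
    return np.concatenate(r)
s=least_squares(f,[.5,-.3,-.7,0,0,0],loss="soft_l1");p=s.x
print(p);print(f(p).reshape(-1,2).round(1))
print("knob",cab(p,bar(p[3],.165,.147)),"piv",cab(p,(-.096,-.04,.12)),"hinge",cab(p,(-.096,.1,.11)))
E
```

```text
[ 0.51246505 -0.30710316 -0.70477341  0.26867155  0.00347489  0.0079672 ]
[[ 0.5 -0.4]
 [ 0.6 -0.9]
 [ 0.4 -0.5]
 [ 1.1 -1.1]
 [-0.8 -0.6]
 [-0.8 -0.7]
 [-1.  -1.8]
 [-0.2 -0.4]
 [-0.4 -0.8]
 [-0.4 -0.6]
 [ 0.5 -0.6]
 [-0.5 -0. ]
 [-0.5 -0.6]
 [-0.6 -0.8]
 [-0.4  0.8]
 [ 0.2  0.2]
 [ 0.4 -0.3]]
knob [ 0.56297865 -0.34507636  0.147     ] piv [ 0.4134218  -0.27537882  0.12      ] hinge [ 0.50412237 -0.16873264  0.11      ]
```

```bash
cat >> h.py <<'E'
P=[ 0.51246505,-0.30710316,-0.70477341]; JO=0.0   # cabinet pose; jaw axis heading relative to bar
def barpose(th,psi,a,h=.033,P=P,piv=None,JO=None):
    """TCP pose; th door, psi bar heading (cabinet), a lift, h = TCP height above bar underside at knob"""
    JO=globals()["JO"] if JO is None else JO
    w=psi+P[2]
    pv=cab(P,(-.096-.14*np.sin(th),.1-.14*np.cos(th),.12))
    B=Ro.from_euler("z",w)*Ro.from_euler("y",-a)
    t=pv+B.apply([.165,0,h])
    # tool: z=-barz, y = along bar turned by JO
    M=Ro.from_matrix(np.array([[0,1,0],[1,0,0],[0,0,-1]]).T.astype(float))
    return t,B*Ro.from_euler("z",JO)*M
def rel(t,R,o=None):
    o=o or observe(); R0=Ro.from_rotvec(o["ee_rot"])
    return (R0.inv().apply(t-o["eef_pos"])*1000).round(1),(R0.inv()*R).as_rotvec().round(3)
E
python3 - <<'E'
from h import *
t,R=barpose(0,.269,0,h=.09); print(t,R.as_matrix().round(2)); print(rel(t,R)); t2,R2=barpose(0,.269,0,h=.09,JO=-.2);print(rel(t2,R2))
E
```

```text
[ 0.56300153 -0.34502724  0.21      ] [[ 0.42  0.91  0.  ]
 [ 0.91 -0.42  0.  ]
 [ 0.    0.   -1.  ]]
(array([ 377.3, -107.4,    7.8]), array([-0.002, -0.001, -0.722]))
(array([ 377.3, -107.4,    7.8]), array([-0.002, -0.001, -0.522]))
```

apply_moves([
  [[377,-107,8],[0,0,-0.72]],
  [[377,-107,8],[0,0,-0.72]],
  [[377,-107,8],[0,0,-0.72]],
  [[377,-107,8],[0,0,-0.72]],
  [[377,-107,8],[0,0,-0.72]],
], gripper=50)

```text
clock: 0.6
eef_pos: [0.4546, -0.4349, 0.2132]
ee_rot: [-2.646, -1.692, 0.0]
wrist_force: [0.5, -0.6, -0.1]
opening: 0.619
```

```bash
python3 - <<'E'
from h import *
o=observe();print(o["clock"],o["joints"].round(2),o["eef_pos"],rel(*barpose(0,.269,0,h=.09),o))
E
```

```text
0.6 [ 0.85  0.59 -0.21  1.49  0.14  1.07  0.18] [ 0.45462359 -0.43485073  0.21315755] (array([127. ,  60.7,   3.1]), array([-0.001, -0.   ,  0.003]))
```

apply_moves([
  [[127,61,3],[0,0,0]],
  [[127,61,3],[0,0,0]],
  [[127,61,3],[0,0,0]],
  [[127,61,3],[0,0,0]],
  [[127,61,3],[0,0,0]],
])

```text
clock: 1.1
eef_pos: [0.5631, -0.346, 0.2097]
ee_rot: [-2.647, -1.689, 0.002]
wrist_force: [-0.5, -0.2, 0.5]
opening: 0.501
```

```bash
python3 - <<'E'
from h import *
import cv2
o=observe();c=calibration("wrist");cv2.imwrite("pics/w1.png",get_image("wrist")[:,:,::-1])
np.save("w1.npy",c,allow_pickle=True)
print(o["clock"],o["joints"].round(2),o["eef_pos"],rel(*barpose(0,.269,0,h=.033),o))
print("knob",proj(c,cab(P,(-.096+.165*np.cos(.269),-.04+.165*np.sin(.269),.162))),"peg",[proj(c,cab(P,(-.058+s,.005,.131))) for s in(0,.005)])
E
```

```text
1.1 [ 0.63  0.65 -0.21  1.39  0.14  1.11 -0.03] [ 0.56306159 -0.34602658  0.20969123] (array([ 0.9, -0.4, 56.7]), array([-0.002,  0.   ,  0.001]))
knob [320.62929398 266.1037777 ] peg [array([126.44752532, 196.45062126]), array([134.75792382, 198.66806752])]
```

View pics/w1.png

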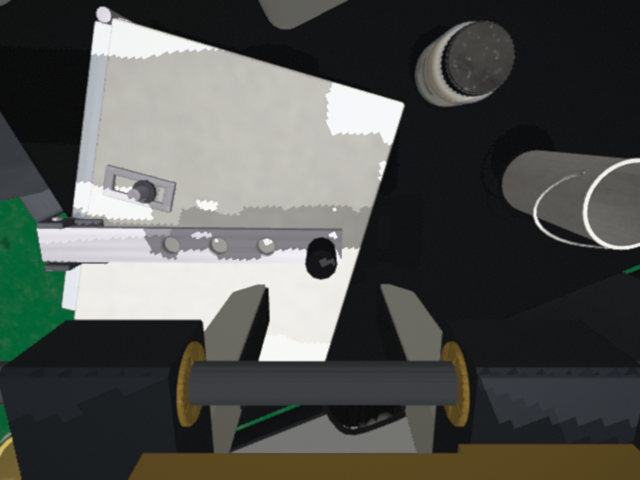

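The wrist view shows the knob at about (321,262) against a predicted (320.6,266), and the bracket at about (140,188). The peg tip needs an enlarged crop.

```bash
python3 - <<'E'
from h import *
import cv2
a=cv2.imread("pics/w1.png")[155:285,90:350]
cv2.imwrite("pics/w1c.png",cv2.resize(a,None,fx=3,fy=3,interpolation=cv2.INTER_CUBIC))
c=np.load("w1.npy",allow_pickle=True).item()
q=lambda X:((proj(c,cab(P,X))-[90,155]+.33)*3).round(0)
print("bracket",[q((-.058+a,.005+b,.114)) for a,b in((-.022,-.01),(.022,-.01),(.022,.01),(-.022,.01))])
print("tip",[q((-.058+s,.005,.131)) for s in(-.005,0,.005,.01)],"base",[q((-.058+s,.005,.114)) for s in(-.005,0,.005,.01)])
print("holes",[q((-.096+r*np.cos(.269),-.04+r*np.sin(.269),.126)) for r in (.07,.1,.13)], "scale px/mm x3",np.diff([q((-.058+s,.005,.131)) for s in(0,.01)],axis=0)/10)
E
```

```text
bracket [array([ 38., 131.]), array([241., 185.]), array([258.,  95.]), array([50., 39.])]
tip [array([ 85., 119.]), array([110., 125.]), array([135., 132.]), array([160., 139.])] base [array([124., 107.]), array([147., 113.]), array([170., 119.]), array([194., 125.])]
holes [array([242., 279.]), array([385., 279.]), array([528., 280.])] scale px/mm x3 [[5.  1.4]]
```

View pics/w1c.png

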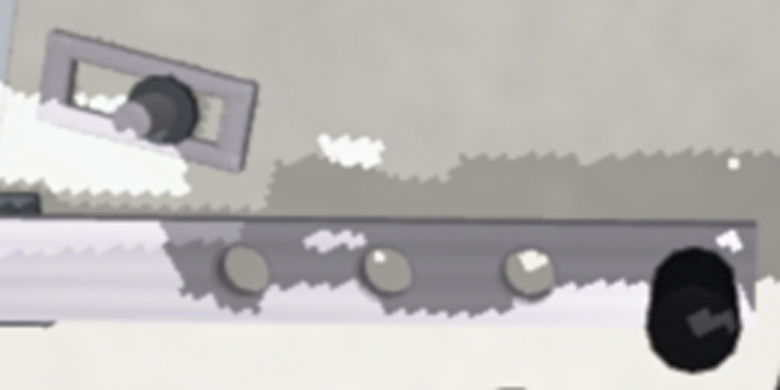

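The peg tip is at crop (131,117) and its foot at (165,108), so the peg sits about +4 mm along the slot. Bracket and holes lie about 2 mm further along tool +x than predicted, so I'll apply half of that. Next I descend and grip.

apply_moves([
  [[2,0,40],[0,0,0]],
  [[2,0,50],[0,0,0]],
  [[2,0,57],[0,0,0]],
  [[2,0,57],[0,0,0]],
])

```text
clock: 1.55
eef_pos: [0.5625, -0.3465, 0.1531]
ee_rot: [-2.652, -1.683, 0.002]
wrist_force: [0.2, -0.5, 1.1]
opening: 0.5
```

apply_moves([
  [[0,0,0],[0,0,0]],
  [[0,0,0],[0,0,0]],
  [[0,0,0],[0,0,0]],
  [[0,0,0],[0,0,0]],
  [[0,0,0],[0,0,0]],
], gripper=0, force=25)

```text
clock: 2.05
eef_pos: [0.5629, -0.3451, 0.1536]
ee_rot: [-2.65, -1.685, 0.002]
wrist_force: [-1.3, 0.5, 0.3]
opening: 0.182
```

```bash
cat >> h.py <<'E'
P=[P[0]+.0004,P[1]+.0009,P[2]]
def fk(o):  # bar estimate from TCP: solve th,psi,a so that knob position matches and heading follows pivot
    g=lambda v:(barpose(v[0],v[1],v[2])[0]-o["eef_pos"])*1000
    return least_squares(g,[.1,.3,.1]).x
def show():
    o=observe(); print(o["clock"],o["eef_pos"].round(4),o["ee_rot"].round(3),o["wrist_force"].round(2),o["opening"].round(3),"th,psi,a",fk(o).round(3)); return o
S=.0042
def solve(off=.1,s=S,ly=0):
    """door angle, heading with bar point `off` over the peg"""
    pg=np.array([-.058+s,.005+ly])
    f=lambda th:np.hypot(*(pg-[-.096-.14*np.sin(th[0]),.1-.14*np.cos(th[0])]))-off
    th=least_squares(f,[.4],x_scale=.1).x[0]; d=pg-[-.096-.14*np.sin(th),.1-.14*np.cos(th)]
    return th,np.arctan2(d[1],d[0])
E
python3 - <<'E'
from h import *
o=show(); print(rel(*barpose(0,.269,0),o))
print(rel(*barpose(0,.269,.24),o)); print(solve())
E
```

```text
Traceback (most recent call last):
  File "h.py", line 29, in show
    o=observe(); print(o["clock"],o["eef_pos"].round(4),o["ee_rot"].round(3),o["wrist_force"].round(2),o["opening"].round(3),"th,psi,a",fk(o).round(3)); return o
                                                                                                       ^^^^^^^^^^^^^^^^^^
AttributeError: 'float' object has no attribute 'round'
```

```bash
sed -i 's/o\["opening"\].round(3)/round(o["opening"],3)/' h.py; python3 - <<'E'
from h import *
o=show(); print(rel(*barpose(0,.269,0),o))
for a in (.06,.12,.18,.24): print(rel(*barpose(0,.269,a),o))
print(solve())
E
```

```text
2.05 [ 0.5629 -0.3451  0.1536] [-2.650e+00 -1.685e+00  2.000e-03] [-1.33  0.47  0.33] 0.182 th,psi,a [-0.     0.268  0.004]
(array([0.1, 0.1, 0.6]), array([-0.002,  0.   , -0.002]))
(array([ 0.1, -2.2, -9.2]), array([-0.062,  0.   , -0.002]))
(array([  0.1,  -5.1, -18.9]), array([-0.122,  0.   , -0.002]))
(array([  0.1,  -8.5, -28.4]), array([-0.182,  0.   , -0.002]))
(array([  0.1, -12.5, -37.7]), array([-0.242,  0.   , -0.002]))
(np.float64(0.3758573280505495), np.float64(0.35999608579750725))
```

apply_moves([
  [[0,-2,-10],[-0.06,0,0]],
  [[0,-5,-19.5],[-0.12,0,0]],
  [[0,-8.5,-29],[-0.18,0,0]],
  [[0,-12.5,-38],[-0.24,0,0]],
  [[0,-12.5,-38],[-0.24,0,0]],
])

```text
clock: 2.55
eef_pos: [0.5509, -0.3397, 0.1926]
ee_rot: [2.475, 1.573, 0.189]
wrist_force: [-0.4, 0.6, -0.1]
opening: 0.182
```

```bash
python3 - <<'E'
from h import *
o=show(); th,ps=solve()
for k in (.2,.4,.6,.8,1): print(rel(*barpose(th*k,.269+(ps-.269)*k,.24),o))
E
```

```text
2.55 [ 0.5509 -0.3397  0.1926] [2.475 1.573 0.189] [-0.38  0.62 -0.08] 0.182 th,psi,a [0.    0.267 0.248]
(array([ 6.2, -9.5, -1. ]), array([ 0.   ,  0.005, -0.02 ]))
(array([ 12.8, -19.1,  -3.4]), array([ 0.   ,  0.01 , -0.038]))
(array([ 20.2, -28.4,  -5.6]), array([ 0.   ,  0.014, -0.055]))
(array([ 28.3, -37.4,  -7.9]), array([ 0.   ,  0.018, -0.073]))
(array([ 37.1, -46. , -10. ]), array([ 0.   ,  0.023, -0.091]))
```

apply_moves([
  [[6,-9.5,-1],[0,0.005,-0.02]],
  [[13,-19,-3.5],[0,0.01,-0.038]],
  [[20,-28.5,-5.5],[0,0.014,-0.055]],
  [[28,-37.5,-8],[0,0.018,-0.073]],
  [[37,-46,-10],[0,0.023,-0.09]],
])

```text
clock: 3.05
eef_pos: [0.5259, -0.2858, 0.1908]
ee_rot: [2.401, 1.692, 0.207]
wrist_force: [2.8, -0.9, 0.8]
opening: 0.182
```

```bash
python3 - <<'E'
from h import *
import cv2
o=show(); th,ps=solve()
c=calibration("wrist");i=get_image("wrist")[:,:,::-1];cv2.imwrite("pics/w2.png",i);np.save("w2.npy",c,allow_pickle=True)
v=fk(o)
for a in (.24,.2,.16): print(rel(*barpose(th,ps,a),o))
E
```

```text
3.05 [ 0.5259 -0.2858  0.1908] [2.401 1.692 0.207] [ 2.79 -0.92  0.82] 0.182 th,psi,a [0.362 0.375 0.237]
(array([-0.9, -1.5, -0.8]), array([ 0.002, -0.001,  0.001]))
(array([-0.9, -0.3,  5.8]), array([ 0.042, -0.001,  0.002]))
(array([-1. ,  0.6, 12.5]), array([ 0.082, -0.001,  0.002]))
```

View pics/w2.png

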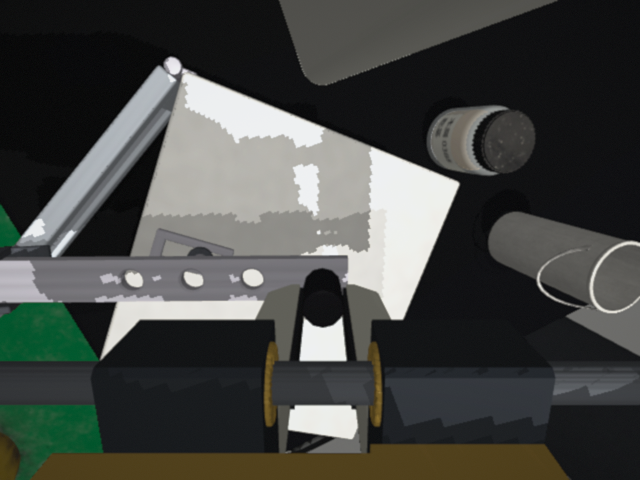

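The wrist view shows the door open and the bar lifted, with holes at (134,278), (193,278) and (253,277). The bracket's far edge runs (160,230)–(233,249), and the peg is hidden under the bar near (197,250) at the flange.

```bash
python3 - <<'E'
from h import *
c=np.load("w2.npy",allow_pickle=True).item(); o=observe(); v=fk(o)
print("br",[proj(c,cab(P,(-.058+a,.015,.114))).round(1) for a in(-.022,.022)],"hinge",proj(c,cab(P,(-.096,.1,.112))).round(1),"BR/BL",proj(c,cab(P,(.09,.1,.11))).round(1),proj(c,cab(P,(.09,-.1,.11))).round(1))
w=v[1]+P[2];B=Ro.from_euler("z",w)*Ro.from_euler("y",-v[2]);pv=cab(P,(-.096-.14*np.sin(v[0]),.1-.14*np.cos(v[0]),.12))
print("holes",[proj(c,pv+B.apply([r,0,.006])).round(1) for r in(.07,.1,.13,)],"knobtop",proj(c,pv+B.apply([.165,0,.042])).round(1), "right edge end",[proj(c,pv+B.apply([.175,y,.006])).round(1) for y in(-.011,.011)])
th,ps=solve()
for a in (.20,.16,.13,.12): print(rel(*barpose(th,ps,a),o))
E
```

```text
br [array([157.2, 230.4]), array([234.3, 252.3])] hinge [171.6  66.9] BR/BL [460.5 184.5] [352.4 441.8]
holes [array([125.3, 278. ]), array([185.9, 277. ]), array([246.5, 276. ])] knobtop [316.5 304.6] right edge end [array([337.4, 295.1]), array([337.1, 253.3])]
(array([-3.1,  1.5,  5.9]), array([ 0.039, -0.003,  0.004]))
(array([-3.2,  2.5, 12.6]), array([ 0.079, -0.003,  0.004]))
(array([-3.2,  3. , 17.6]), array([ 0.109, -0.003,  0.004]))
(array([-3.2,  3.1, 19.3]), array([ 0.119, -0.003,  0.004]))
```

apply_moves([
  [[-2,1,6],[0.04,-0.003,0.004]],
  [[-3,2.5,12.5],[0.08,-0.003,0.004]],
  [[-3,2.5,12.5],[0.08,-0.003,0.004]],
  [[-3,2.5,12.5],[0.08,-0.003,0.004]],
])

```text
clock: 3.5
eef_pos: [0.5299, -0.2909, 0.1787]
ee_rot: [2.463, 1.724, 0.138]
wrist_force: [2.6, -0.9, 1.6]
opening: 0.18
```

```bash
python3 - <<'E'
from h import *
o=show(); th,ps=solve();print(th,ps)
for a in (.16,.13,.11,.08,.05,.02,0): print(rel(*barpose(th,ps,a),o))
E
```

```text
3.5 [ 0.5299 -0.2909  0.1787] [2.463 1.724 0.138] [ 2.64 -0.89  1.59] 0.18 th,psi,a [0.359 0.354 0.159]
0.3758573280505495 0.35999608579750725
(array([ 2.5, -1.8, -0.5]), array([ 0.001,  0.001, -0.004]))
(array([ 2.5, -0.9,  4.5]), array([ 0.031,  0.001, -0.004]))
(array([ 2.5, -0.4,  7.8]), array([ 0.051,  0.001, -0.004]))
(array([ 2.5,  0.3, 12.8]), array([ 0.081,  0.001, -0.004]))
(array([ 2.5,  0.8, 17.8]), array([ 0.111,  0.001, -0.004]))
(array([ 2.5,  1.1, 22.9]), array([ 0.141,  0.001, -0.004]))
(array([ 2.6,  1.3, 26.2]), array([ 0.161,  0.001, -0.004]))
```

apply_moves([
  [[0,0,0],[0,0,0]],
  [[0,0,0],[0,0,0]],
])

```text
clock: 3.7
eef_pos: [0.5292, -0.291, 0.1789]
ee_rot: [2.463, 1.724, 0.137]
wrist_force: [3.0, -0.7, 0.8]
opening: 0.183
```

apply_moves([
  [[0,0,0],[0,0,0]],
])

```text
clock: 3.8
eef_pos: [0.5292, -0.291, 0.1789]
ee_rot: [2.463, 1.724, 0.137]
wrist_force: [2.7, 0.1, 0.3]
opening: 0.178
```

```bash
python3 - <<'E'
from h import *
o=show(); th,ps=solve();print(rel(*barpose(th,ps,.16),o))
E
```

```text
3.8 [ 0.5292 -0.291   0.1789] [2.463 1.724 0.137] [2.73 0.06 0.25] 0.178 th,psi,a [0.363 0.349 0.16 ]
(array([ 2.8, -1.3, -0.2]), array([ 0.   ,  0.002, -0.005]))
```

apply_moves([
  [[2.8,-1,1],[0,0.002,-0.005]],
  [[2.8,-0.5,4.5],[0.03,0.002,-0.005]],
  [[2.8,-0.5,4.5],[0.03,0.002,-0.005]],
  [[2.8,-0.5,4.5],[0.03,0.002,-0.005]],
  [[2.8,-0.5,4.5],[0.03,0.002,-0.005]],
])

```text
clock: 4.3
eef_pos: [0.5305, -0.2887, 0.1743]
ee_rot: [2.48, 1.745, 0.114]
wrist_force: [3.2, -1.0, 1.2]
opening: 0.18
```

```bash
python3 - <<'E'
from h import *
o=show(); th,ps=solve()
for a in (.13,.11,.10,.09,.07,.05,.02,0): print(a,rel(*barpose(th,ps,a),o))
E
```

```text
4.3 [ 0.5305 -0.2887  0.1743] [2.48  1.745 0.114] [ 3.23 -0.95  1.19] 0.18 th,psi,a [0.375 0.359 0.131]
0.13 (array([ 0.2, -0. ,  0.2]), array([ 0., -0.,  0.]))
0.11 (array([0.2, 0.6, 3.5]), array([ 0.02, -0.  ,  0.  ]))
0.1 (array([0.2, 0.9, 5.2]), array([ 0.03, -0.  ,  0.  ]))
0.09 (array([0.2, 1.1, 6.9]), array([ 0.04, -0.  ,  0.  ]))
0.07 (array([ 0.2,  1.6, 10.2]), array([ 0.06, -0.  ,  0.  ]))
0.05 (array([ 0.2,  2.1, 13.5]), array([ 0.08, -0.  ,  0.  ]))
0.02 (array([ 0.2,  2.6, 18.5]), array([ 0.11, -0.  ,  0.  ]))
0 (array([ 0.2,  2.8, 21.9]), array([ 0.13, -0.  ,  0.  ]))
```

apply_moves([
  [[0,0.6,3.5],[0.02,0,0]],
  [[0,0.9,5.2],[0.03,0,0]],
  [[0,1.1,6.9],[0.04,0,0]],
  [[0,1.4,8.5],[0.05,0,0]],
  [[0,1.4,8.5],[0.05,0,0]],
])

```text
clock: 4.8
eef_pos: [0.5331, -0.2896, 0.1656]
ee_rot: [2.516, 1.771, 0.071]
wrist_force: [2.4, -0.4, 1.7]
opening: 0.18
```

```bash
python3 - <<'E'
from h import *
o=show(); th,ps=solve(); print(o["moment"].round(2))
for a in (.08,.07,.05,.02,0): print(a,rel(*barpose(th,ps,a),o))
E
```

```text
4.8 [ 0.5331 -0.2896  0.1656] [2.516 1.771 0.071] [ 2.4  -0.44  1.71] 0.18 th,psi,a [0.374 0.36  0.077]
[-0.26 -0.63 -0.09]
0.08 (array([ 0.1, -0.2, -0.5]), array([-0.001, -0.   ,  0.001]))
0.07 (array([0.1, 0.1, 1.1]), array([ 0.009, -0.   ,  0.001]))
0.05 (array([0.1, 0.7, 4.4]), array([ 0.029, -0.   ,  0.001]))
0.02 (array([0.1, 1.4, 9.4]), array([ 0.059, -0.   ,  0.001]))
0 (array([ 0.1,  1.9, 12.8]), array([ 0.079, -0.   ,  0.001]))
```

No upward force below the tip height, so the hole is going over the peg. I'll continue down.

apply_moves([
  [[0,0.3,2],[0.015,0,0]],
  [[0,0.7,4.4],[0.03,0,0]],
  [[0,1,7],[0.045,0,0]],
  [[0,1.4,9.4],[0.06,0,0]],
  [[0,1.4,9.4],[0.06,0,0]],
])

```text
clock: 5.3
eef_pos: [0.5352, -0.2903, 0.1561]
ee_rot: [2.557, 1.799, 0.017]
wrist_force: [3.6, -0.1, 0.9]
opening: 0.18
```

```bash
python3 - <<'E'
from h import *
o=show(); th,ps=solve(); print(o["moment"].round(2))
for a in (.02,.01,0,-.01): print(a,rel(*barpose(th,ps,a),o))
E
```

```text
5.3 [ 0.5352 -0.2903  0.1561] [2.557 1.799 0.017] [ 3.61 -0.07  0.93] 0.18 th,psi,a [0.376 0.359 0.019]
[-0.24 -0.72 -0.06]
0.02 (array([ 0.1,  0. , -0.2]), array([-0.001, -0.   ,  0.001]))
0.01 (array([0.1, 0.3, 1.5]), array([ 0.009, -0.   ,  0.001]))
0 (array([0.1, 0.6, 3.1]), array([ 0.019, -0.   ,  0.001]))
-0.01 (array([0.1, 0.9, 4.8]), array([ 0.029, -0.   ,  0.001]))
```

Now press down fully, with a slight over-travel against the level stop.

apply_moves([
  [[0,0.3,1.7],[0.01,0,0]],
  [[0,0.6,3.2],[0.019,0,0]],
  [[0,0.6,4.2],[0.02,0,0]],
  [[0,0.6,4.2],[0.02,0,0]],
  [[0,0.6,4.2],[0.02,0,0]],
])

```text
clock: 5.8
eef_pos: [0.5357, -0.2906, 0.1528]
ee_rot: [2.569, 1.808, 0.001]
wrist_force: [3.9, -0.2, 3.0]
opening: 0.182
```

```bash
python3 - <<'E'
from h import *
o=show()
E
```

```text
5.8 [ 0.5357 -0.2906  0.1528] [2.569e+00 1.808e+00 1.000e-03] [ 3.92 -0.22  2.95] 0.182 th,psi,a [ 0.377  0.358 -0.001]
```

apply_moves([
  [[0,0,0.8],[0,0,0]],
  [[0,0,1.5],[0,0,0]],
  [[0,0,1.5],[0,0,0]],
])

```text
clock: 6.1
eef_pos: [0.5358, -0.2906, 0.1514]
ee_rot: [2.569, 1.808, 0.001]
wrist_force: [2.3, -1.0, 4.7]
opening: 0.182
```

```bash
python3 - <<'E'
from h import *
import cv2
o=show();c=calibration("wrist")
i=get_image("wrist")[:,:,::-1]; cv2.imwrite("pics/w3.png",cv2.resize(i[200:340,0:400],None,fx=2,fy=2,interpolation=cv2.INTER_CUBIC))
E
```

```text
6.1 [ 0.5358 -0.2906  0.1514] [2.569e+00 1.808e+00 1.000e-03] [ 2.33 -0.97  4.68] 0.182 th,psi,a [ 0.379  0.357 -0.01 ]
```

View pics/w3.png

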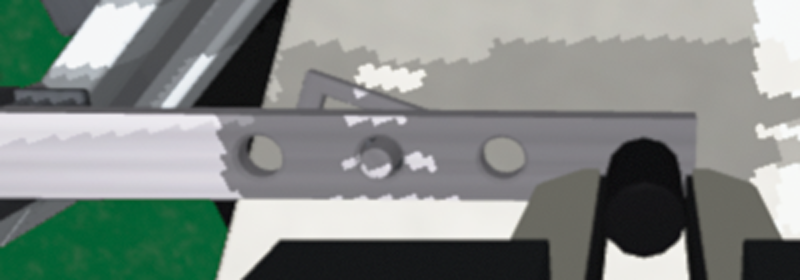

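The middle hole has the peg standing up through it, at crop (378,157). I'll release and retreat.

apply_moves([
  [[0,0,-1],[0,0,0]],
  [[0,0,-1],[0,0,0]],
  [[0,0,-1],[0,0,0]],
  [[0,0,-1],[0,0,0]],
  [[0,0,-1],[0,0,0]],
], gripper=42)

```text
clock: 6.65
eef_pos: [0.5347, -0.2903, 0.1515]
ee_rot: [-2.568, -1.807, 0.002]
wrist_force: [-0.6, 0.3, 0.5]
opening: 0.414
```

apply_moves([
  [[0,0,-10],[0,0,0]],
  [[0,0,-30],[0,0,0]],
  [[0,0,-70],[0,0,0]],
  [[0,0,-100],[0,0,0]],
  [[0,0,-100],[0,0,0]],
])

```text
clock: 7.15
eef_pos: [0.5384, -0.2915, 0.258]
ee_rot: [2.561, 1.802, 0.009]
wrist_force: [-0.2, 0.2, 0.8]
opening: 0.424
```

```bash
python3 - <<'E'
from h import *
import cv2
o=show();c=calibration("wrist")
i=get_image("wrist")[:,:,::-1]; j=get_image("side")[:,:,::-1][150:400,190:440]
a=cv2.resize(i[150:400,:400],(640,400),interpolation=cv2.INTER_CUBIC)
b=cv2.resize(j,(400,400),interpolation=cv2.INTER_CUBIC)
cv2.imwrite("pics/end.png",cv2.resize(np.hstack([a,b]),None,fx=.76,fy=.76,interpolation=cv2.INTER_AREA))
E
```

```text
7.15 [ 0.5384 -0.2915  0.258 ] [2.561 1.802 0.009] [-0.24  0.22  0.77] 0.424 th,psi,a [-0.247  0.734  0.765]
```

View pics/end.png

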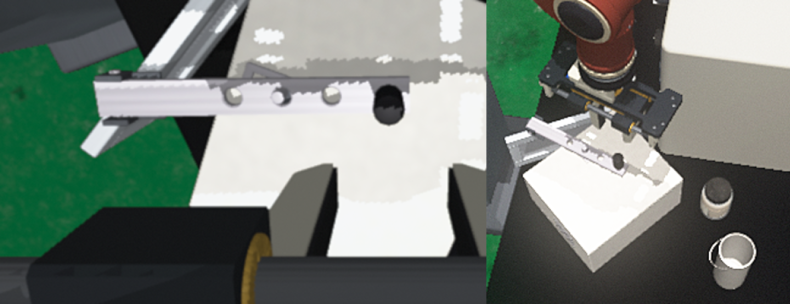

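The bar lies level with the peg in the middle hole, the door stands ajar, and the gripper is clear of everything. The jar and beaker haven't moved.

```bash
python3 -c "
from rig import *
print(hand_in())"
```

```text
the job is handed in; nothing more can be done
None
```

The stay's middle hole is seated on the peg and holds the door open at about 0.37 rad, by my position estimate. I handed the job in at about 7.3 s.

- **How it went:** I gripped the knob and lifted the bar about 0.24 rad. I then pushed the door open with the bar and lowered the hole gently. The pictures put the peg about 4 mm towards the back of its slot, and the hole went over it at the first try. No search was needed.
- **Seating:** The peg shows through the middle hole, and the bar lies level. The wrist force never read more than about 5 N, including the final press down to the stop. After I released, the arm backed off about 100 mm and the stay and door stayed put.
- **Bystanders:** The jar and beaker stand where they were in the last picture. The tin and ring nut were outside it, but the arm never went near them.
- **Disagreements:** The first wrist picture was about 2 mm off from the fixed cameras, and I applied half of that as a correction. The last press also took the tool about 1.4 mm below level, probably the pads sliding on the knob.

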